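Stand the toppled tea caddy up and press its top shut

ROBOT

A 6-joint arm with a two-finger parallel gripper is mounted at the origin on the work surface. World frame = base frame: x ahead of the robot, y to its left, z up, the work surface at z = 0. Lengths are in m, angles in rad, forces in N, time in s.
With the tool pointing down it reaches from about 0.25 to 0.85 m from the base axis. Payload 12.5 kg.
Tool frame: the origin (TCP) lies at the very end of the fingers, on their centre line; the grasp point (between the pads) lies 19 mm behind it (grip_depth is the z of the grasp point in the tool frame, in m); z points along the fingers, y is the line along which they close (so a half turn about z gives the same grasp; the last joint's range is limited). The gripper opens to 93 mm and grips with 3 to 60 N. Pads are 15 mm wide; open, the fingers measure 128 mm over their backs; the gripper's body (75 mm by 188 mm) begins 65 mm behind the grasp point.
Start: joints at [-1.415, 0.351, 1.652, -0, 1.139, -0.085], TCP at [0.131, -0.534, 0.192] pointing down, gripper open.
Joint ranges: [-2.75, 2.75], [-0.79, 2.1], [0.01, 2.65], [-1.57, 4.71], [0.07, 3.14], [-2.87, 2.87]. Speed limits (rad/s): [2.22, 2.22, 2.79, 3.14, 3.14, 3.14].

INTERFACE

Orientations are given as a 3x3 rotation matrix whose columns are the frame's x, y, z axes.
In Python, from cell import * gives the robot as it stands.
- The arm moves only by the tool step_arm, never from a script. Its argument "increments" is a list that holds one entry, the list of rows, each a list of 5 numbers: the closure, from 0 (fully open) to 1 (shut), then the shift along the tool's x, y, z as a fraction of full scale, then the turn about the tool's z as a fraction of full scale. In form: [[[grip, x, y, z, spin], ...]]. A call has 1 to 20 rows; each row shifts and turns the commanded pose from where the row before left it, along the tool's axes as they then stand; what a row does not reach is not made up. Full scale, the value 1, is 20 cm for a shift and 90 degrees for a turn. A row lasts 1/12 s, in which the tool goes at most 41.7 mm and 7.16 degrees, less where a joint would pass 70% of its speed; a pose out of reach is approached as far as the arm can. A call with a number of a shift or a turn outside -1 to 1 is refused whole. A call with a gripper value outside its range is refused whole. The fingers move at their own pace and stop on an object; "squeeze" is the grip in N (left out, the last holds). Time passes only in rows, so rows that do not move let the fingers close. It gives the time, the measured TCP pose, the force, the opening and the grip force at its end, in the units of the state.
- read_state(): the state, without advancing time (a new reading comes with each control period).
- camera(name): name is "scene" or "top" or "wrist"; returns a dict with "frame" (384x512x3 uint8, red, green, blue), "intrinsics" (3x3 intrinsics, pixels), "pose" (4x4, takes a point from camera to world coordinates); the wrist camera has in their place "tool_from_camera" (4x4, takes a point from camera to tool coordinates, whose origin is the TCP and whose axes are the flange's). Camera axes: x right, y up, looking along -z (the intrinsics and any distortion apply to the point x, -y, -z); pixel columns grow to the right and rows downward; lengths in m; the calibration is good to about 2 mm. The wrist camera is an equidistant fisheye: a pixel r from the principal point sees the ray r / f radians off the axis. A picture is of the moment at which its call begins: read the wrist's pose just before it. There is no depth.
- job_done(): hands the job in; it is judged then, once.
Trained networks look in the newest picture that a camera, given by its name, has taken for a name from the list of things; names that differ only in an ending like _2 or _b are one class to them, and where a whole thing is asked for, a point or a joint stands for the part that bears it (a point fixed in the world has none). Each returns a list of dicts, best first, with "confidence" (0 to 1); they miss things now and then, are a little off and sometimes report something else, mostly with a low value. They report only what shows in the picture. A call takes as long as a camera call. They do not tell look-alikes from the thing itself.
- spot_in(name, camera): "location" ([column, row] in pixels, amid what is visible of it).
The state is a dict: "clock": time; "joint_pos": joint angles; "joint_vel": joint speeds; "tau": joint torques, N m; "ee_pos": TCP position; "eef_rot": TCP orientation; "contact_force": force on the tool from outside, world axes, zero at the start; "ft_torque": the same for the moment, N m; "width": finger opening in m; "grip_force": force on a finger pad.
Only numpy, scipy, OpenCV 4.12 (cv2) and the standard library are available. Lean on these libraries where they do the work, as an engineer would, in place of code of your own. Each camera call takes 0.05 s, during which the arm holds its last target. There are 200 camera calls.

TASK

The square aluminium tea caddy has tipped back and leans against the slotted divider of the whisk shelf. Without gripping or lifting it, push its top edge back until the caddy stands upright on its own on the shelf board, its foot staying about where it is, and then press the black button on its lid fully down. Leave the bowl, the whisk on its green shaper and the bamboo scoops undisturbed.

Things in the scene. Friction and masses are not known exactly. Their poses are not given: they have to be found in the camera images.
- shelf: Fixed pine whisk shelf: a board 220 (x) x 500 (y) x 18 mm thick with a 50 mm high, 14 mm thick cheek standing on each y end. Origin: centre of the board's underside, on the table; its z is up, the board's top is at z = 18 mm.
- divider: Fixed pine slotted bar standing on the shelf board, 24 (x) x 460 (y) x 46 mm high, parallel to the shelf's y axis. Origin: centre of its underside. Three bamboo scoops are wedged fast in its top at y = +145, +175 and +205 mm and reach 138 mm above the board; the rest of its top is clear. The caddy leans on the top edge of its -x face.
- caddy: Loose square aluminium tea caddy, 64 x 64 x 110 mm tall, 0.2 to 0.4 kg. Origin: centre of its underside, z towards the lid. It starts leaning about 40 degrees towards the shelf's +x, on its bottom +x edge, its +x face against the divider. It balances at 30 degrees; past that it drops upright about the foot edge, which only friction holds. Upright, its origin is 18 mm above the table.
- caddy_foot (a point): Middle of the caddy's bottom +x edge (x = 32, z = 0 mm in the caddy's frame), the edge it pivots on.
- caddy_edge (a point): Middle of the caddy's top +x edge (x = 32, z = 110 mm in the caddy's frame): at the start the outermost edge overhanging beyond the divider, 84 mm above the board, free to be pushed back towards the caddy's foot from the divider's +x side.
- button (a joint): Press button in the middle of the caddy's lid: 0 = up, 0.008 m = fully down. It moves along the caddy's axis, takes about 3 N to move and stays where it is left (no spring back).
- button_top (a point): Centre of the button's top: a black disc 32 mm across, 10 mm proud of the lid when up, 2 mm proud when fully down.
- bowl: Loose tan stoneware bowl, 104 mm across, 65 mm high, standing on the board near one of its ends. Origin: centre of its underside. Leave alone.
- shaper: Loose green glazed whisk shaper, 60 mm across, 66 mm high, standing on the board near the other end. Origin: centre of its underside. Leave alone.
- whisk: Loose bamboo whisk standing on the shaper, handle up, 50 mm across, 84 mm tall; its top is 108 mm above the board. Origin: centre of its lower rim, 24 mm above the board. Leave alone.
Mind the look-alikes: they are no part of the job. What is meant by the caddy is not pink, and is the larger of those in its own colour.

How it is judged:
By the outcome, as a careful person would: the job done as asked, in the order asked, and still so for the second after the job is handed in, with the robot touching nothing.
It also fails if it takes over 48 s, if anything falls off the work surface, if the arm or the gripper's body presses on something with over 40 N, if the wrist force passes 120 N, or if a joint passes its speed limit or range.

## Working session

There is one attempt and no reset: what is moved stays moved. The work goes in short steps, Python scripts to look and compute and a tool call to move; the robot and the scene stay as the last step left them, time stands still between calls to the robot, and variables do not carry over. Pictures are saved under pics/ and viewed, at most 10 in all, crops included, and the job is handed in when it is done.

Besides the shell and the picture viewer there is one more tool, called after "Call:" as name(argument=value, ...), one argument or row to a line, values as JSON. step_arm: Moves the arm, as the interface text tells. Shift numbers are shares of 20 cm and turn numbers shares of 90 degrees, none past 1 either way. Its arguments: {"type":"object","properties":{"increments":{"type":"array"},"squeeze":{"type":"number"}},"required":["increments"]}

```bash
mkdir -p pics; python3 - <<'E'
from cell import *
import cv2,numpy as np
np.set_printoptions(precision=4,suppress=True)
s=read_state();print(s['clock'],s['ee_pos'],s['eef_rot'])
ims=[]
for c in("scene","top"):
    d=camera(c);print(c,d['intrinsics'],d['pose']);cv2.imwrite(f"pics/{c}1.png",d['frame'][:,:,::-1])
    for n in("caddy","caddy_edge","caddy_foot","button_top","divider","shelf","bowl","shaper","whisk"):
        print(n,[(np.round(r['location']),round(r['confidence'],2)) for r in spot_in(n,c)[:5]])
E
```

```text
0.0 [ 0.1311 -0.5338  0.1912] [[ 0.9711  0.2385 -0.0002]
 [ 0.2385 -0.9711  0.0011]
 [ 0.0001 -0.0011 -1.    ]]
scene [[414.6212   0.     257.3281]
 [  0.     414.6212 191.6129]
 [  0.       0.       1.    ]] [[-0.5549 -0.5705  0.6055  1.0465]
 [ 0.8318 -0.3704  0.4133  0.3572]
 [-0.0114  0.733   0.6801  0.644 ]
 [ 0.      0.      0.      1.    ]]
caddy [(array([141., 261.]), 0.96), (array([252., 142.]), 0.94), (array([206., 176.]), 0.68)]
caddy_edge [(array([253., 142.]), 0.84), (array([208., 179.]), 0.71)]
caddy_foot [(array([255., 140.]), 0.81), (array([209., 178.]), 0.69), (array([142., 262.]), 0.58)]
button_top [(array([128., 288.]), 0.7), (array([191., 170.]), 0.45)]
divider [(array([235., 223.]), 0.85)]
shelf [(array([252., 221.]), 0.8)]
bowl [(array([186., 146.]), 0.75)]
shaper [(array([304., 237.]), 0.57)]
whisk [(array([304., 216.]), 0.75), (array([186., 146.]), 0.23)]
top [[354.4218   0.     256.5092]
 [  0.     354.4218 186.9396]
 [  0.       0.       1.    ]] [[ 0.0248  0.9841 -0.1759  0.4247]
 [-0.9997  0.0247 -0.003   0.023 ]
 [ 0.0014  0.1759  0.9844  0.7762]
 [ 0.      0.      0.      1.    ]]
caddy [(array([315., 183.]), 0.91), (array([330., 293.]), 0.67), (array([312.,  95.]), 0.56)]
caddy_edge [(array([332., 288.]), 0.73), (array([312.,  92.]), 0.65), (array([313., 183.]), 0.62)]
caddy_foot [(array([312.,  91.]), 0.96), (array([316., 179.]), 0.89), (array([327., 290.]), 0.6)]
button_top [(array([322., 156.]), 0.74)]
divider [(array([264., 158.]), 0.9)]
shelf [(array([275., 202.]), 0.83)]
bowl [(array([369., 218.]), 0.67)]
shaper [(array([220., 202.]), 0.46)]
whisk [(array([210., 188.]), 0.86)]
```

View pics/scene1.png

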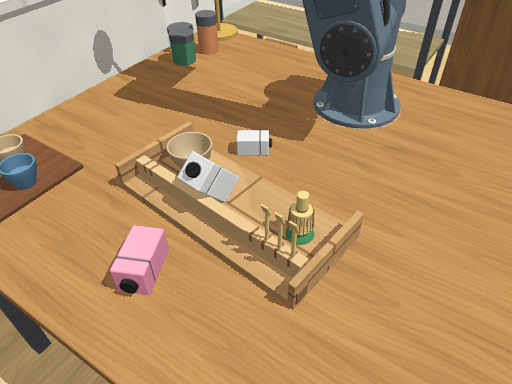

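View pics/top1.png

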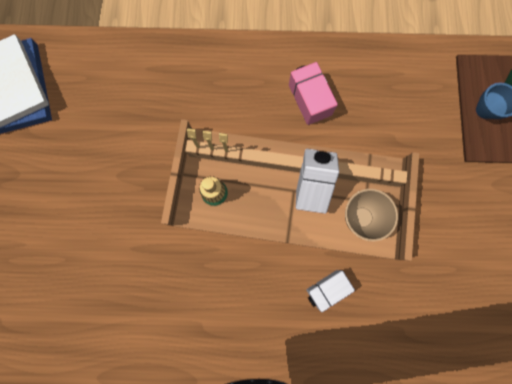

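The candidates are the leaning silver caddy (scene 206,176 / top 318,182), the pink one lying down (scene 141,261 / top 313,93) and the small silver one lying down (scene 253,142 / top 331,291). The leaning one is the larger in silver and is not pink, so I choose it. Next I check it in a close crop.

```bash
python3 - <<'E'
import cv2,numpy as np
a=cv2.imread("pics/top1.png")[115:265,155:425];a=cv2.resize(a,None,fx=2.9,fy=2.9,interpolation=cv2.INTER_CUBIC);cv2.imwrite("pics/c1.png",a)
b=cv2.imread("pics/scene1.png")[115:305,110:370];b=cv2.resize(b,None,fx=3,fy=3,interpolation=cv2.INTER_CUBIC);cv2.imwrite("pics/c2.png",b)
E
```

```text
(no output)
```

View pics/c1.png

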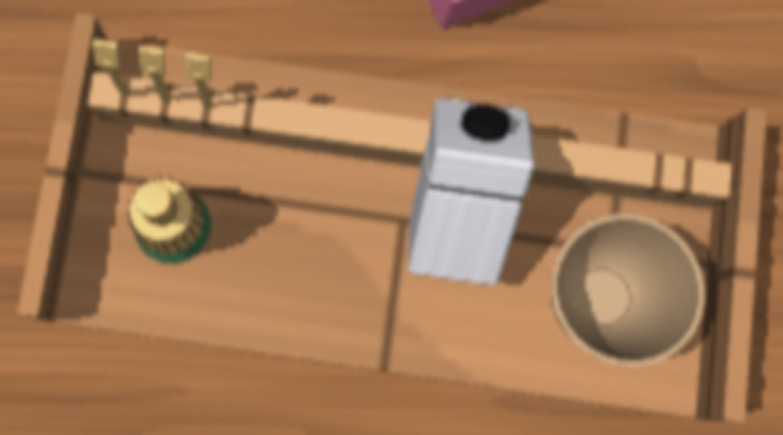

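View pics/c2.png

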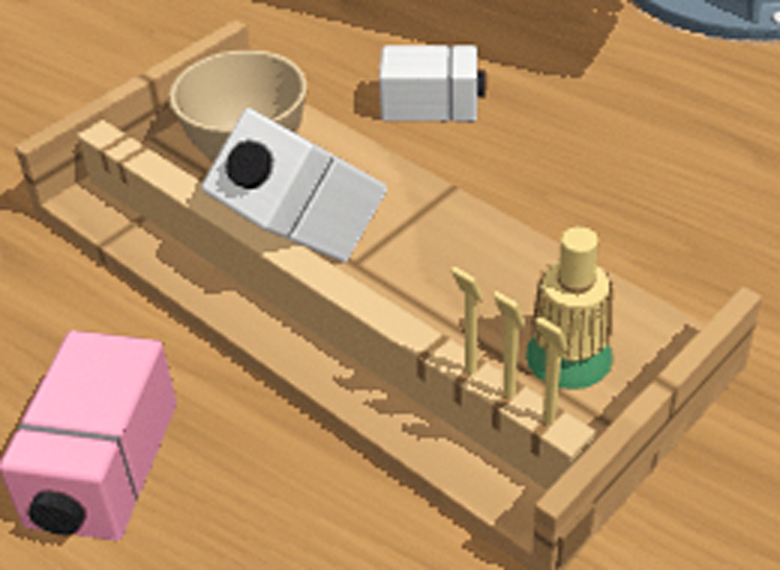

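```bash
cat > fit.py <<'E'
import numpy as np
from scipy.optimize import least_squares
K={'t':(354.4218,256.5092,186.9396),'s':(414.6212,257.3281,191.6129)}
P={'t':np.array([[.0248,.9841,-.1759,.4247],[-.9997,.0247,-.003,.023],[.0014,.1759,.9844,.7762]]),
's':np.array([[-.5549,-.5705,.6055,1.0465],[.8318,-.3704,.4133,.3572],[-.0114,.733,.6801,.644]])}
def proj(c,p):
    q=P[c][:,:3].T@(p-P[c][:,3]);f,u,v=K[c];return np.array([u-f*q[0]/q[2],v+f*q[1]/q[2]])
def px(c,a): return np.array(a)/2.9+[155,115] if c=='t' else np.array(a)/3+[110,115]
def Rz(a): return np.array([[np.cos(a),-np.sin(a),0],[np.sin(a),np.cos(a),0],[0,0,1]])
def Ry(a): return np.array([[np.cos(a),0,np.sin(a)],[0,1,0],[-np.sin(a),0,np.cos(a)]])
E
python3 - <<'E'
from fit import *
np.set_printoptions(precision=4,suppress=True)
D=[('t',(88,105),(-12,230)),('t',(730,197),(-12,-230)),('t',(90,75),(12,230)),('t',(730,163),(12,-230)),
('s',(80,135),(12,-230)),('s',(103,121),(-12,-230)),('s',(570,460),(12,230)),('s',(592,425),(-12,230))]
f=lambda v:np.concatenate([proj(c,Rz(v[2])@(np.array([*q,46])/1e3)+[v[0],v[1],.018])-px(c,a) for c,a,q in D])
r=least_squares(f,[.5,0,-.1],loss='soft_l1');print('div',r.x,np.degrees(r.x[2]));print(f(r.x).reshape(-1,2));d=r.x
C=[('t',(434,98),(32,32,110)),('t',(526,106),(32,-32,110)),('t',(437,149),(-32,32,110)),('t',(533,161),(-32,-32,110)),
('t',(410,272),(-32,32,0)),('t',(500,285),(-32,-32,0)),('t',(487,123),(0,0,120)),
('s',(248,108),(-32,-32,110)),('s',(203,187),(32,-32,110)),('s',(386,185),(-32,32,0)),('s',(249,164),(0,0,120))]
def g(v):
    return np.concatenate([proj(c,Rz(v[2])@Ry(v[3])@((np.array(q)-[32,0,0])/1e3)+[v[0],v[1],.018])-px(c,a) for c,a,q in C])
r=least_squares(g,[.45,-.05,-.1,.7],loss='soft_l1');v=r.x
print('foot',v[:2],np.degrees(v[2:]));print(g(v).reshape(-1,2))
e=Rz(v[2])@Ry(v[3])@[0,0,.11]+[v[0],v[1],.018];print('edge',e)
print('foot,edge in div frame',Rz(d[2]).T@(np.array([v[0],v[1],0])-[d[0],d[1],0]),Rz(d[2]).T@(e-[d[0],d[1],0]))
u=Rz(v[2])@Ry(0)@[-.032,0,.120]+[v[0],v[1],.018];print('button upright',u)
ys=-Rz(v[2])[:,1];print('tool spin needed (deg)',np.degrees(np.arctan2(ys[1],ys[0])-np.arctan2(-.9711,.2385)), 'push dir',-Rz(v[2])[:,0])
E
```

```text
div [ 0.6079 -0.0543 -0.1219] -6.985036222605413
[[-0.2608 -0.1527]
 [-0.4022 -0.0234]
 [ 1.1314 -0.7871]
 [ 0.4436  0.3703]
 [-1.0946 -0.2201]
 [-0.2205 -0.5807]
 [ 0.5474 -1.4682]
 [ 1.3694  1.6776]]
foot [ 0.5531 -0.0924] [-5.0144 39.4752]
[[-0.5764 -0.9851]
 [ 0.1335 -0.208 ]
 [-1.0345  0.9689]
 [ 0.7345  0.6678]
 [-0.4061  1.4911]
 [-0.0412  0.5348]
 [-0.7708 -2.651 ]
 [-1.5888 -1.2493]
 [-1.8612  0.6002]
 [ 1.2191  0.1137]
 [-0.9615 -0.8971]]
edge [ 0.6228 -0.0985  0.1029]
foot,edge in div frame [-0.0497 -0.0445  0.    ] [ 0.0202 -0.0421  0.1029]
button upright [ 0.5213 -0.0896  0.138 ]
tool spin needed (deg) -18.81304891675549 push dir [-0.9962  0.0874 -0.    ]
```

Call:
step_arm(
  increments=[
    [[1, 0, 0, -0.1, 0.073], [1, 0, 0, -0.1, 0.073], [1, 0, 0, -0.1, 0.074], [1, 0, 0, 0, 0]],
  ],
)

```text
clock: 1.33
ee_pos: [0.1315, -0.5356, 0.2555]
eef_rot: [[0.994, -0.111, 0.001], [-0.111, -0.994, -0.006], [0.002, 0.005, -1.0]]
contact_force: [-0.5, -0.7, 0.5]
width: 0.0712
grip_force: 0.0
```

Call:
step_arm(
  increments=[
    [[1, 0.12, -0.12, 0, 0], [1, 0.12, -0.12, 0, 0], [1, 0.12, -0.12, 0, 0], [1, 0.12, -0.12, 0, 0], [1, 0.12, -0.12, 0, 0], [1, 0.12, -0.12, 0, 0], [1, 0.12, -0.12, 0, 0], [1, 0.12, -0.12, 0, 0], [1, 0.12, -0.12, 0, 0], [1, 0.12, -0.12, 0, 0], [1, 0.12, -0.12, 0, 0], [1, 0.12, -0.12, 0, 0], [1, 0.12, -0.12, 0, 0], [1, 0.12, -0.12, 0, 0], [1, 0.12, -0.12, 0, 0], [1, 0.12, -0.12, 0, 0], [1, 0.12, -0.12, 0, 0], [1, 0.12, -0.12, 0, 0], [1, 0.12, -0.12, 0, 0], [1, 0.12, -0.12, 0, 0]],
  ],
)

```text
clock: 3.0
ee_pos: [0.6597, -0.1056, 0.2509]
eef_rot: [[0.995, -0.102, -0.001], [-0.102, -0.995, 0.0], [-0.001, -0.0, -1.0]]
contact_force: [-0.1, -0.8, 1.3]
width: 0.0004
grip_force: 0.0
```

Call:
step_arm(
  increments=[
    [[1, 0, 0, 0.09, 0], [1, 0, 0, 0.09, 0], [1, 0, 0, 0.09, 0], [1, 0, 0, 0.09, 0], [1, 0, 0, 0.09, 0], [1, 0, 0, 0.09, 0], [1, 0, 0, 0.09, 0], [1, 0, 0, 0.09, 0], [1, 0, 0, 0.09, 0], [1, 0, 0, 0, 0], [1, 0, 0, 0, 0]],
  ],
)

```text
clock: 3.92
ee_pos: [0.6581, -0.1068, 0.0888]
eef_rot: [[0.995, -0.103, -0.002], [-0.103, -0.995, 0.0], [-0.002, -0.0, -1.0]]
contact_force: [0.0, 0.5, 1.0]
width: 0.0005
grip_force: 0.0
```

```bash
python3 - <<'E'
from cell import *
import cv2,numpy as np
a=camera("scene")['frame'][:,:,::-1][90:290,100:366];b=camera("top")['frame'][:,:,::-1][90:290,230:430]
f=lambda i:cv2.resize(i,None,fx=1.7,fy=1.7,interpolation=cv2.INTER_CUBIC)
cv2.imwrite("pics/m1.png",np.hstack([f(a),f(b)]))
E
```

```text
(no output)
```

View pics/m1.png

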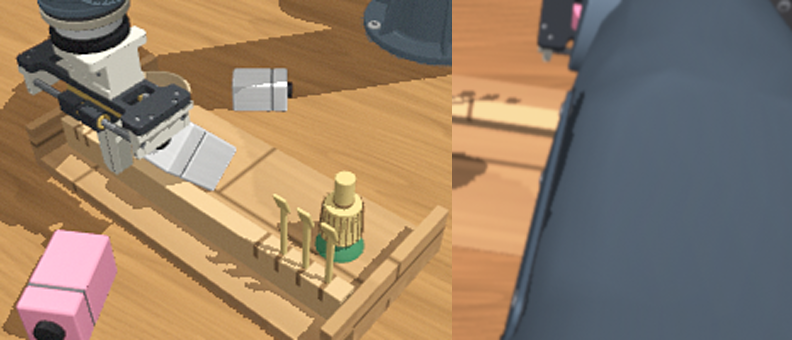

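The gripper stands clear on the +x side of the overhanging edge, with its fingers at about (118,150) in the crop. The arm hides the top view. I approach slowly.

Call:
step_arm(
  increments=[
    [[1, -0.03, -0.01, 0, 0], [1, -0.03, -0.01, 0, 0], [1, -0.03, 0, 0, 0], [1, -0.015, 0, 0, 0], [1, -0.015, 0, 0, 0], [1, -0.015, 0, 0, 0], [1, -0.01, 0, 0, 0], [1, -0.01, 0, 0, 0], [1, -0.01, 0, 0, 0]],
  ],
)

```text
clock: 4.77
ee_pos: [0.6262, -0.0995, 0.0897]
eef_rot: [[0.995, -0.105, 0.0], [-0.105, -0.995, 0.0], [0.0, -0.0, -1.0]]
contact_force: [-0.3, 0.8, 0.0]
width: 0.0005
grip_force: 0.0
```

Call:
step_arm(
  increments=[
    [[1, -0.01, 0, 0, 0], [1, -0.01, 0, 0, 0], [1, -0.01, 0, 0, 0], [1, -0.01, 0, 0, 0]],
  ],
)

```text
clock: 5.1
ee_pos: [0.6183, -0.0987, 0.0897]
eef_rot: [[0.995, -0.105, 0.0], [-0.105, -0.995, -0.0], [0.0, -0.0, -1.0]]
contact_force: [-0.0, -0.2, -1.0]
width: 0.0005
grip_force: 0.2
```

Call:
step_arm(
  increments=[
    [[1, -0.008, 0, 0, 0], [1, -0.008, 0, 0, 0], [1, -0.008, 0, 0, 0], [1, -0.008, 0, 0, 0], [1, -0.008, 0, 0, 0], [1, -0.008, 0, 0, 0], [1, 0, 0, 0, 0], [1, 0, 0, 0, 0]],
  ],
)

```text
clock: 5.77
ee_pos: [0.6091, -0.0977, 0.09]
eef_rot: [[0.995, -0.105, 0.001], [-0.105, -0.995, -0.0], [0.001, 0.0, -1.0]]
contact_force: [0.0, -0.1, 2.1]
width: 0.0007
grip_force: 1.0
```

```bash
python3 - <<'E'
from cell import *
import cv2,numpy as np
a=camera("scene")['frame'][:,:,::-1][90:240,130:330]
cv2.imwrite("pics/m2.png",cv2.resize(a,None,fx=3,fy=3,interpolation=cv2.INTER_CUBIC))
E
```

```text
(no output)
```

View pics/m2.png

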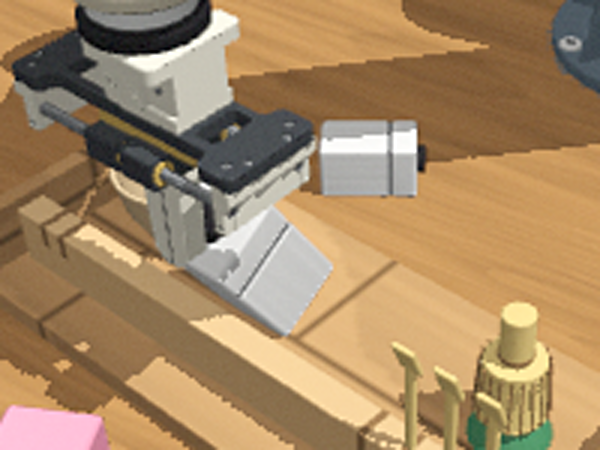

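The caddy is less tilted, with the finger on its edge at about (195,262). It has not tipped over yet, so I continue.

Call:
step_arm(
  increments=[
    [[1, -0.007, 0, 0, 0], [1, -0.007, 0, 0, 0], [1, -0.007, 0, 0, 0], [1, -0.007, 0, 0, 0], [1, -0.007, 0, 0, 0], [1, -0.007, 0, 0, 0], [1, -0.007, 0, 0, 0], [1, -0.007, 0, 0, 0], [1, 0, 0, 0, 0], [1, 0, 0, 0, 0], [1, 0, 0, 0, 0], [1, 0, 0, 0, 0], [1, 0, 0, 0, 0]],
  ],
)

```text
clock: 6.9
ee_pos: [0.6011, -0.0971, 0.0927]
eef_rot: [[0.994, -0.105, 0.009], [-0.105, -0.995, -0.002], [0.009, 0.001, -1.0]]
contact_force: [7.4, 0.4, 16.8]
width: 0.0002
grip_force: 8.9
```

```bash
python3 - <<'E'
from cell import *
import cv2,numpy as np
a=camera("scene")['frame'][:,:,::-1][90:240,130:330]
cv2.imwrite("pics/m3.png",cv2.resize(a,None,fx=3,fy=3,interpolation=cv2.INTER_CUBIC))
E
```

```text
(no output)
```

View pics/m3.png

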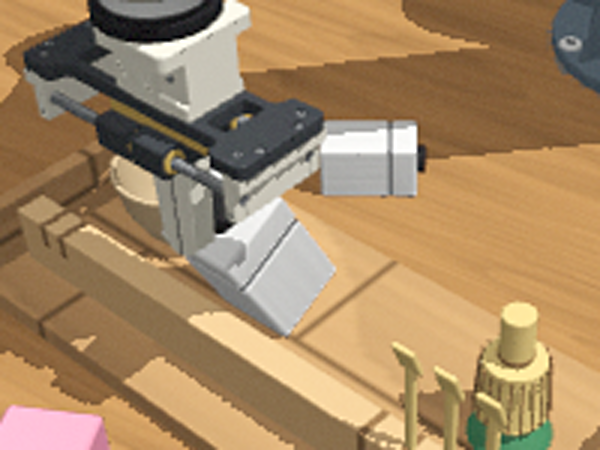

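```bash
python3 - <<'E'
from fit import *
np.set_printoptions(precision=1,suppress=True)
to=lambda p:(proj('s',np.array(p))-[130,90])*3
R=Rz(-.105)
for n,tcp in(('m2',[.6091,-.0977,.09]),('m3',[.6011,-.0971,.0927])):
  for q in([-.0075,-.0175,0],[-.0075,.0175,0],[.0075,-.0175,0],[.0075,.0175,0]): print(n,'finger',q,to(np.array(tcp)+R@q))
for t in(40,36,33,30,20,0):
  M=Rz(-.1)@Ry(np.radians(t));o=np.array([.5531,-.0924,.018])
  print(t,*[to(M@(np.array(q)-[32,0,0])/1e3+0 if 0 else M@((np.array(q)-[32,0,0])/1e3)+o) for q in((32,-32,110),(32,32,110),(-32,32,110),(-32,32,0),(32,32,0),(32,32,80),(32,32,85),(-32,32,85))])
E
```

```text
m2 finger [-0.0075, -0.0175, 0] [178.1 270.3]
m2 finger [-0.0075, 0.0175, 0] [214.6 292.2]
m2 finger [0.0075, -0.0175, 0] [161.8 281.7]
m2 finger [0.0075, 0.0175, 0] [198.3 304.1]
m3 finger [-0.0075, -0.0175, 0] [186.  261.1]
m3 finger [-0.0075, 0.0175, 0] [222.5 282.7]
m3 finger [0.0075, -0.0175, 0] [169.8 272.4]
m3 finger [0.0075, 0.0175, 0] [206.3 294.5]
40 [136.3 264.3] [204.  305.2] [251.7 217.6] [329.6 260.8] [287.  338.8] [228.6 315.1] [224.6 313.5] [271.  228.3]
36 [142.  254.3] [210.  294.8] [261.  209.4] [332.3 262.5] [287.  338.8] [232.8 307.8] [229.1 305.7] [278.7 222.6]
33 [146.6 246.9] [214.7 287.1] [268.1 203.8] [334.2 264. ] [287.  338.8] [236.1 302.4] [232.6 299.9] [284.4 218.7]
30 [151.4 239.8] [219.6 279.7] [275.1 198.7] [335.9 265.8] [287.  338.8] [239.6 297.2] [236.3 294.3] [290.1 215.3]
20 [168.9 217.5] [237.4 256.3] [298.1 184.9] [340.6 272.9] [287.  338.8] [252.  280.6] [249.7 276.7] [308.6 206.6]
0 [207.9 182.9] [276.5 219.7] [339.9 173.9] [345.  292.1] [287.  338.8] [279.5 254.3] [279.  248.6] [341.2 202.6]
```

```bash
python3 - <<'E'
import cv2
a=cv2.imread("pics/m3.png");a=cv2.resize(a,(200,150),interpolation=cv2.INTER_AREA)[45:120,40:120]
cv2.imwrite("pics/z3.png",cv2.resize(a,None,fx=8,fy=8,interpolation=cv2.INTER_LANCZOS4))
E
```

```text
(no output)
```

View pics/z3.png

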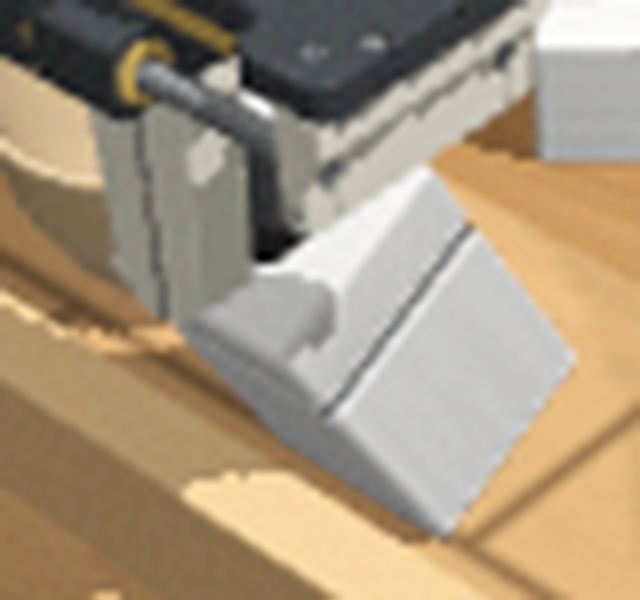

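```bash
python3 - <<'E'
from fit import *
from cell import *
np.set_printoptions(precision=3,suppress=True)
s=read_state();print(s)
R=Rz(-.105)
for y in(-.0175,.0175):
  for x in(-.0075,.0075):
    for z in (0,.02): print(x,y,z,'m1px',(proj('s',np.array([.6581,-.1068,.0888+z])+R@[x,y,0])-[100,90])*1.7)
import cv2
a=cv2.imread('pics/m1.png')[60:230,50:250]
b=cv2.resize(a,None,fx=3,fy=3,interpolation=cv2.INTER_CUBIC);cv2.imwrite('pics/z1.png',b)
d=camera('wrist');print(d['intrinsics'],d['tool_from_camera']);cv2.imwrite('pics/w1.png',d['frame'][:,:,::-1])
E
```

```text
{'clock': 6.95, 'joint_pos': array([-0.237,  0.563,  1.586,  0.   ,  0.983,  1.439]), 'joint_vel': array([-0.   ,  0.001, -0.   ,  0.001,  0.002, -0.   ]), 'tau': array([ -0.817, -47.989, -16.69 ,  -0.406,   1.625,  -0.009]), 'ee_pos': array([ 0.601, -0.097,  0.093]), 'eef_rot': array([[ 0.994, -0.105,  0.008],
       [-0.105, -0.995, -0.002],
       [ 0.009,  0.001, -1.   ]]), 'contact_force': array([ 6.354,  0.416, 16.186]), 'ft_torque': array([ 0.065, -1.165, -0.009]), 'grip_force': 8.934148012194782, 'width': 0.0004145085521263607}
-0.0075 -0.0175 0 m1px [118.41  174.517]
-0.0075 -0.0175 0.02 m1px [115.687 161.685]
0.0075 -0.0175 0 m1px [108.51  181.445]
0.0075 -0.0175 0.02 m1px [105.588 168.597]
-0.0075 0.0175 0 m1px [139.021 187.75 ]
-0.0075 0.0175 0.02 m1px [136.596 174.876]
0.0075 0.0175 0 m1px [129.131 194.964]
0.0075 0.0175 0.02 m1px [126.508 182.078]
[[297.319   0.    256.027]
 [  0.    297.319 190.003]
 [  0.      0.      1.   ]] [[-0.     0.972  0.236  0.066]
 [ 1.     0.     0.     0.   ]
 [ 0.     0.236 -0.972 -0.195]
 [ 0.     0.     0.     1.   ]]
```

View pics/z1.png

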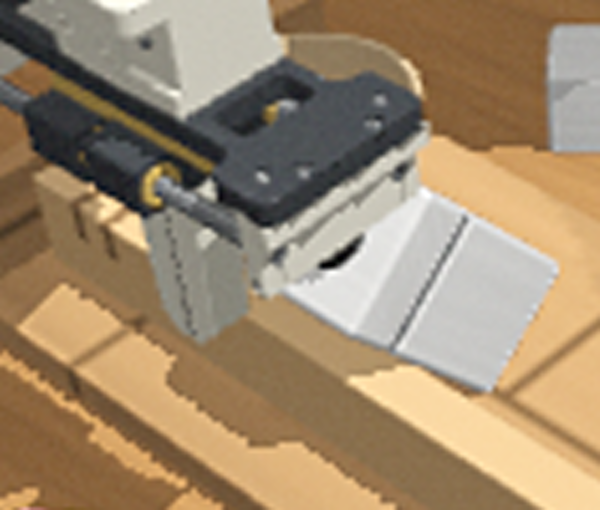

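The fingertip is resting on the lid. The force of (7, 17) N lies along the lid's normal, and in the picture the tool sits about 25 mm higher than its reported z. I back off gently, then touch the bare board behind the divider to measure the true height.

Call:
step_arm(
  increments=[
    [[1, 0.01, 0, -0.005, 0], [1, 0.015, 0, -0.005, 0], [1, 0.015, 0, -0.005, 0], [1, 0.02, 0, -0.005, 0], [1, 0.02, 0, -0.005, 0], [1, 0.02, 0, 0, 0], [1, 0.03, 0, 0, 0], [1, 0.05, 0, 0, 0], [1, 0.08, 0, 0, 0], [1, 0.08, 0, 0, 0], [1, 0, 0, 0, 0], [1, 0, 0, 0, 0]],
  ],
)

```text
clock: 8.0
ee_pos: [0.6653, -0.1035, 0.0941]
eef_rot: [[0.995, -0.104, -0.001], [-0.104, -0.995, 0.0], [-0.001, -0.0, -1.0]]
contact_force: [-0.7, -0.6, -0.2]
width: 0.0002
grip_force: 0.0
```

```bash
python3 - <<'E'
from cell import *
from fit import *
camera('scene')
for n in('caddy','caddy_edge','button_top','bowl','caddy_foot'): print(n,[(np.round(r['location']),round(r['confidence'],2)) for r in spot_in(n,'scene')[:4]])
s=read_state();print(s['contact_force'],s['ee_pos'])
# shelf board strip centre behind the divider: board +x edge? project line for check
d=np.array([.6079,-.0543]);R=Rz(-.1219)[:2,:2]
print('tool in divider frame',R.T@(s['ee_pos'][:2]-d))
E
```

```text
caddy [(array([251., 142.]), 0.88), (array([143., 259.]), 0.84)]
caddy_edge [(array([213., 183.]), 0.9), (array([254., 144.]), 0.88), (array([138., 258.]), 0.59)]
button_top [(array([131., 284.]), 0.78)]
bowl [(array([196., 134.]), 0.67), (array([243., 225.]), 0.38)]
caddy_foot [(array([255., 140.]), 0.88), (array([141., 261.]), 0.65), (array([215., 181.]), 0.57)]
[-0.63859926 -0.52590552  0.45162123] [ 0.66495257 -0.10360068  0.09487886]
tool in divider frame [ 0.06262409 -0.04199734]
```

Under either height estimate, TCP z = 0.066 puts the tip below the edge (0.103) and above the divider (0.064). I lower to that and push again.

Call:
step_arm(
  increments=[
    [[1, 0, 0, 0.05, 0], [1, 0, 0, 0.05, 0], [1, 0, 0, 0.043, 0], [1, -0.03, 0, 0, 0], [1, -0.03, 0, 0, 0], [1, -0.03, 0, 0, 0], [1, -0.015, 0, 0, 0], [1, -0.015, 0, 0, 0], [1, -0.01, 0, 0, 0], [1, -0.01, 0, 0, 0], [1, -0.01, 0, 0, 0], [1, -0.01, 0, 0, 0], [1, -0.01, 0, 0, 0], [1, -0.01, 0, 0, 0], [1, 0, 0, 0, 0]],
  ],
)

```text
clock: 9.55
ee_pos: [0.6293, -0.0998, 0.0662]
eef_rot: [[0.995, -0.105, 0.0], [-0.105, -0.995, -0.0], [0.0, 0.0, -1.0]]
contact_force: [0.2, 0.7, -0.1]
width: 0.0003
grip_force: 0.1
```

```bash
cat > look.py <<'E'
from cell import *
from fit import *
import cv2,sys
np.set_printoptions(precision=3,suppress=True)
d=camera('scene')['frame'];cv2.imwrite(f'pics/{sys.argv[1]}.png',d[:,:,::-1])
s=read_state();print(s['ee_pos'],s['contact_force'],s['clock'])
# caddy mask: grey bright pixels around the leaning caddy (excluding the small one, columns>=235 & rows<160)
h=cv2.cvtColor(d,cv2.COLOR_RGB2HSV);m=((h[...,1]<25)&(h[...,2]>120)).astype(np.uint8);
n,l,st,c=cv2.connectedComponentsWithStats(m)
for i in range(1,n):
    if st[i,4]>60 and 150<c[i,0]<290 and 90<c[i,1]<230: print('grey',st[i],c[i])
for n in('caddy','caddy_edge','button_top'): print(n,[(np.round(r['location']),round(r['confidence'],2)) for r in spot_in(n,'scene')[:4]])
E
python3 look.py p1
```

```text
[ 0.629 -0.1    0.066] [-0.325 -0.31   0.63 ] 9.6
grey [152 108  35  10 145] [169.834 113.786]
grey [154 111  48  41 840] [183.075 132.237]
grey [237 130  32  25 750] [252.281 142.385]
grey [ 178  154   61   48 1246] [213.051 180.669]
caddy [(array([221., 182.]), 0.89), (array([140., 258.]), 0.81), (array([254., 142.]), 0.63)]
caddy_edge [(array([140., 259.]), 0.97), (array([256., 142.]), 0.96), (array([217., 188.]), 0.72)]
button_top [(array([128., 284.]), 0.68)]
```

Call:
step_arm(
  increments=[
    [[1, -0.01, 0, 0, 0], [1, -0.01, 0, 0, 0], [1, -0.01, 0, 0, 0], [1, -0.01, 0, 0, 0], [1, -0.01, 0, 0, 0], [1, -0.01, 0, 0, 0], [1, 0, 0, 0, 0]],
  ],
)

```text
clock: 10.33
ee_pos: [0.6171, -0.0985, 0.0661]
eef_rot: [[0.995, -0.105, -0.0], [-0.105, -0.995, 0.0], [-0.0, -0.0, -1.0]]
contact_force: [-0.2, -0.1, -0.5]
width: 0.0
grip_force: 0.0
```

```bash
python3 look.py p2
```

```text
[ 0.617 -0.099  0.066] [ 0.598  0.786 -0.289] 10.3833
grey [158 105  35  10 137] [175.453 110.737]
grey [159 108  48  41 818] [188.421 129.034]
grey [237 130  32  25 750] [252.255 142.428]
grey [ 186  149   55   53 1167] [217.587 178.08 ]
caddy [(array([224., 182.]), 0.86), (array([141., 261.]), 0.8), (array([253., 144.]), 0.77)]
caddy_edge [(array([253., 142.]), 0.6), (array([221., 186.]), 0.59), (array([139., 258.]), 0.55)]
button_top [(array([127., 284.]), 0.74)]
```

Call:
step_arm(
  increments=[
    [[1, -0.01, 0, 0, 0], [1, -0.01, 0, 0, 0], [1, -0.01, 0, 0, 0], [1, -0.01, 0, 0, 0], [1, 0, 0, 0, 0]],
  ],
)

```text
clock: 10.95
ee_pos: [0.6092, -0.0977, 0.0661]
eef_rot: [[0.995, -0.105, -0.0], [-0.105, -0.995, 0.0], [-0.0, -0.0, -1.0]]
contact_force: [0.2, -0.8, 0.2]
width: 0.0006
grip_force: 0.0
```

```bash
python3 look.py p3
```

```text
[ 0.609 -0.098  0.066] [ 0.213  0.274 -0.024] 11.0
grey [161 103  35  10 138] [178.855 108.725]
grey [162 106  48  41 815] [191.633 126.974]
grey [237 130  32  25 751] [252.274 142.391]
grey [ 189  148   54   54 1310] [219.544 177.314]
caddy [(array([254., 142.]), 0.96), (array([224., 182.]), 0.71), (array([143., 261.]), 0.55)]
caddy_edge [(array([223., 182.]), 0.91), (array([140., 258.]), 0.81), (array([255., 142.]), 0.6)]
button_top [(array([126., 285.]), 0.59)]
```

Call:
step_arm(
  increments=[
    [[1, -0.01, 0, 0, 0], [1, -0.01, 0, 0, 0], [1, -0.01, 0, 0, 0], [1, 0, 0, 0, 0], [1, 0, 0, 0, 0], [1, 0, 0, 0, 0]],
  ],
)

```text
clock: 11.65
ee_pos: [0.6037, -0.0972, 0.0662]
eef_rot: [[0.995, -0.105, 0.0], [-0.105, -0.995, -0.0], [0.0, 0.0, -1.0]]
contact_force: [0.0, -0.4, -0.5]
width: 0.0006
grip_force: 0.0
```

```bash
python3 look.py p4
```

```text
[ 0.604 -0.097  0.066] [-0.163  0.169  0.174] 11.7
grey [164 102  35   9 134] [181.746 107.112]
grey [162 105  51  40 826] [193.598 125.554]
grey [ 203  130   66   72 2154] [234.934 164.328]
caddy [(array([230., 180.]), 0.89), (array([141., 259.]), 0.63), (array([252., 144.]), 0.62)]
caddy_edge [(array([256., 142.]), 0.85), (array([140., 260.]), 0.82), (array([228., 182.]), 0.81)]
button_top [(array([128., 286.]), 0.47)]
```

Call:
step_arm(
  increments=[
    [[1, 0.05, 0, 0, 0], [1, 0.1, 0, 0, 0], [1, 0.1, 0, 0, 0], [1, 0, 0, -0.15, 0], [1, 0, 0, -0.15, 0], [1, 0, 0, -0.15, 0], [1, 0, 0, -0.15, 0], [1, 0, 0, -0.15, 0], [1, 0, 0, -0.15, 0], [1, 0, -0.15, 0, 0], [1, 0, -0.15, 0, 0], [1, 0, -0.15, 0, 0], [1, 0, -0.15, 0, 0], [1, 0, -0.15, 0, 0], [1, 0, -0.15, 0, 0], [1, 0, 0, 0, 0]],
  ],
)

```text
clock: 13.18
ee_pos: [0.6722, 0.0815, 0.2459]
eef_rot: [[0.995, -0.101, -0.0], [-0.101, -0.995, 0.001], [-0.0, -0.001, -1.0]]
contact_force: [-0.9, 0.3, -0.2]
width: 0.0003
grip_force: 0.0
```

```bash
python3 look.py p5; python3 - <<'E'
from cell import *
from fit import *
import cv2
np.set_printoptions(precision=1,suppress=True)
t=camera('top')['frame']
for n in('caddy','button_top','bowl'): print(n,[(np.round(r['location']),round(r['confidence'],2)) for r in spot_in(n,'top')[:4]])
a=cv2.imread('pics/p5.png')[80:230,130:290];b=t[:,:,::-1][130:230,280:400]
cv2.imwrite('pics/f.png',np.hstack([cv2.resize(a,(400,375),interpolation=cv2.INTER_CUBIC),cv2.resize(b,(400,375),interpolation=cv2.INTER_CUBIC)]))
u=np.array([.5213,-.0896,.138]);print('pred button s,t',proj('s',u),proj('t',u))
print('lid corners crop',[(proj('s',Rz(-.1)@((np.array(q)-[32,0,0])/1e3)+[.5531,-.0924,.018])-[130,80])*2.5 for q in((32,-32,110),(32,32,110),(-32,32,110),(-32,32,0),(32,32,0))])
E
```

```text
[0.672 0.079 0.246] [ 0.19  -1.329  0.426] 13.2333
grey [246 114  19   9  66] [256.076 118.136]
grey [240 124  29  34 457] [257.58  140.906]
grey [ 201  129   55   73 1774] [223.014 171.04 ]
caddy [(array([140., 262.]), 0.94), (array([261., 144.]), 0.77), (array([222., 169.]), 0.68)]
caddy_edge [(array([139., 258.]), 0.93), (array([222., 171.]), 0.83), (array([264., 145.]), 0.53)]
button_top [(array([126., 287.]), 0.79), (array([221., 147.]), 0.61)]
caddy [(array([322., 199.]), 0.82), (array([330., 290.]), 0.7), (array([313.,  97.]), 0.65)]
button_top [(array([319., 199.]), 0.78)]
bowl [(array([373., 215.]), 0.57)]
pred button s,t [220.9 145.5] [319.2 197.9]
lid corners crop [array([173.3, 177.4]), array([230.4, 208.1]), array([283.3, 169.9]), array([287.5, 268.5]), array([239.2, 307.4])]
```

View pics/f.png

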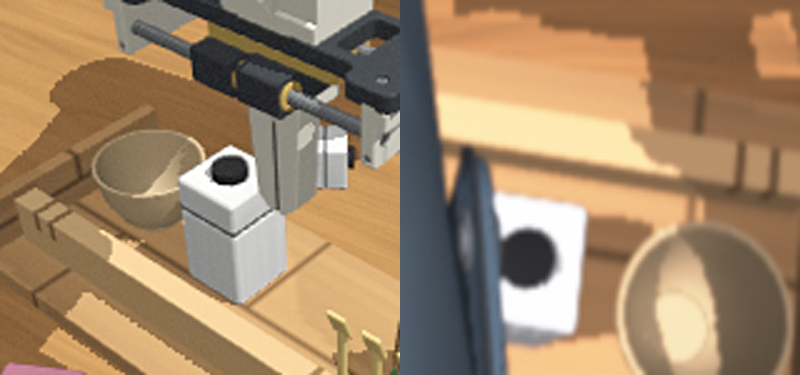

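The caddy stands upright, with its button at scene crop (230,170) and top crop (527,257), as predicted. The bowl is undisturbed. I hover over the button and check the alignment with the wrist camera.

Call:
step_arm(
  increments=[
    [[1, -0.11, 0.153, 0, 0], [1, -0.11, 0.153, 0, 0], [1, -0.11, 0.153, 0, 0], [1, -0.11, 0.153, 0, 0], [1, -0.11, 0.153, 0, 0], [1, -0.11, 0.153, 0, 0], [1, 0, 0, 0.1, 0], [1, 0, 0, 0.1, 0], [1, 0, 0, 0, 0], [1, 0, 0, 0, 0]],
  ],
)

```text
clock: 14.42
ee_pos: [0.5214, -0.0924, 0.2061]
eef_rot: [[0.994, -0.105, -0.001], [-0.105, -0.994, 0.0], [-0.001, -0.0, -1.0]]
contact_force: [0.6, -0.4, 0.9]
width: 0.0004
grip_force: 0.0
```

```bash
python3 - <<'E'
from cell import *
from fit import *
np.set_printoptions(precision=4,suppress=True)
s=read_state();d=camera('wrist');T=d['tool_from_camera'];k=d['intrinsics']
print(s['ee_pos'],s['contact_force'])
def pw(p):
    q=s['eef_rot'].T@(p-s['ee_pos']);c=T[:3,:3].T@(q-T[:3,3]);x,y,z=c[0],-c[1],-c[2];r=np.hypot(x,y);th=np.arctan2(r,z)
    return np.array([k[0,2]+k[0,0]*th*x/r,k[1,2]+k[0,0]*th*y/r])
b=np.array([.5213,-.0896,.138])
for o in((0,0,0),(0,0,-.025),(.01,0,0),(0,.01,0)): print(o,'button',pw(b+o))
dv=Rz(-.1219)
for n in('button_top','caddy','bowl','whisk','shaper'): print(n,[(np.round(r['location']),round(r['confidence'],2)) for r in spot_in(n,'wrist')[:4]])
# tag: bowl / shaper world positions from top picture spots at half height
def ray(c,px,z):
    f,u,v=K[c];r=P[c][:,:3]@np.array([(px[0]-u)/f,-(px[1]-v)/f,-1]);o=P[c][:,3];return o+r*(z-o[2])/r[2]
print('bowl',pw(ray('t',(371,216),.06)),'whisk',pw(ray('t',(211,189),.09)))
print('button err mm: ',s['eef_rot'].T@(b-s['ee_pos'])*1e3)
import cv2
h=cv2.cvtColor(d['frame'],cv2.COLOR_RGB2HSV);m=(h[...,2]<45).astype(np.uint8);n,l,st,c=cv2.connectedComponentsWithStats(m)
for i in range(1,n):
    if st[i,4]>80: print('dark',st[i],c[i])
E
```

```text
[ 0.5214 -0.0924  0.2061] [ 0.5512 -0.3691  0.8735]
(0, 0, 0) button [252.7777 192.244 ]
(0, 0, -0.025) button [253.0595 186.0779]
(0.01, 0, 0) button [251.5834 181.5708]
(0, 0.01, 0) button [241.8871 193.3606]
button_top [(array([250., 191.]), 0.94)]
caddy [(array([246.,   5.]), 0.8), (array([251., 187.]), 0.57)]
bowl [(array([253., 192.]), 0.53)]
whisk [(array([ 91., 178.]), 0.96)]
shaper [(array([116., 166.]), 0.59)]
bowl [352.3337 184.4094] whisk [ 83.9751 183.7922]
button err mm:  [-0.3106 -2.7676 68.0992]
dark [ 135  228  114   29 2714] [197.2211 241.9182]
dark [ 264  228  114   29 2797] [315.428  242.2177]
dark [    0   270   512    94 15284] [263.1263 333.3052]
dark [ 10 345  38  39 847] [ 30.196  364.8453]
dark [ 458  344   46   40 1015] [481.2916 365.134 ]
```

Call:
step_arm(
  increments=[
    [[1, 0, -0.014, 0.06, 0], [1, 0, 0, 0.08, 0], [1, 0, 0, 0.08, 0], [1, 0, 0, 0.05, 0], [1, 0, 0, 0.02, 0], [1, 0, 0, 0.01, 0], [1, 0, 0, 0.01, 0], [1, 0, 0, 0, 0]],
  ],
)

```text
clock: 15.38
ee_pos: [0.5223, -0.0894, 0.1445]
eef_rot: [[0.995, -0.105, 0.001], [-0.105, -0.995, -0.0], [0.001, 0.0, -1.0]]
contact_force: [1.3, 0.1, -0.7]
width: 0.0002
grip_force: 0.0
```

Call:
step_arm(
  increments=[
    [[1, 0, 0, 0.01, 0], [1, 0, 0, 0.01, 0], [1, 0, 0, 0.01, 0], [1, 0, 0, 0, 0]],
  ],
)

```text
clock: 15.72
ee_pos: [0.5219, -0.0893, 0.1378]
eef_rot: [[0.995, -0.105, -0.0], [-0.105, -0.995, 0.0], [-0.0, -0.0, -1.0]]
contact_force: [0.2, 0.0, 0.1]
width: 0.0007
grip_force: 0.0
```

Call:
step_arm(
  increments=[
    [[1, 0, 0, 0.01, 0], [1, 0, 0, 0.01, 0], [1, 0, 0, 0.01, 0], [1, 0, 0, 0.01, 0], [1, 0, 0, 0, 0]],
  ],
)

```text
clock: 16.13
ee_pos: [0.5218, -0.0893, 0.1297]
eef_rot: [[0.995, -0.105, -0.001], [-0.105, -0.995, 0.0], [-0.001, -0.0, -1.0]]
contact_force: [0.1, 0.5, 0.4]
width: 0.0004
grip_force: 0.0
```

Call:
step_arm(
  increments=[
    [[1, 0, 0, 0.01, 0], [1, 0, 0, 0.01, 0], [1, 0, 0, 0, 0]],
  ],
)

```text
clock: 16.38
ee_pos: [0.5219, -0.0893, 0.1257]
eef_rot: [[0.995, -0.105, -0.0], [-0.105, -0.995, 0.0], [-0.0, -0.0, -1.0]]
contact_force: [-0.6, -0.1, -0.1]
width: 0.0001
grip_force: 0.0
```

Call:
step_arm(
  increments=[
    [[1, 0, 0, 0.01, 0], [1, 0, 0, 0.01, 0], [1, 0, 0, 0, 0]],
  ],
)

```text
clock: 16.63
ee_pos: [0.5218, -0.0893, 0.1217]
eef_rot: [[0.995, -0.105, -0.001], [-0.105, -0.995, 0.0], [-0.001, -0.0, -1.0]]
contact_force: [-0.4, 0.3, -0.0]
width: 0.0006
grip_force: 0.0
```

The TCP is already 16 mm below the button's height with no contact, which confirms the tool's z offset. I continue down by feel.

Call:
step_arm(
  increments=[
    [[1, 0, 0, 0.01, 0], [1, 0, 0, 0.01, 0], [1, 0, 0, 0, 0]],
  ],
)

```text
clock: 16.88
ee_pos: [0.5218, -0.0893, 0.1177]
eef_rot: [[0.995, -0.105, -0.001], [-0.105, -0.995, 0.0], [-0.001, -0.0, -1.0]]
contact_force: [0.7, 0.7, -0.7]
width: 0.0004
grip_force: 0.0
```

Call:
step_arm(
  increments=[
    [[1, 0, 0, 0.01, 0], [1, 0, 0, 0.01, 0], [1, 0, 0, 0, 0]],
  ],
)

```text
clock: 17.13
ee_pos: [0.5218, -0.0893, 0.1137]
eef_rot: [[0.995, -0.105, -0.001], [-0.105, -0.995, 0.0], [-0.001, -0.0, -1.0]]
contact_force: [-0.4, -0.7, 1.1]
width: 0.0006
grip_force: 0.0
```

Call:
step_arm(
  increments=[
    [[1, 0, 0, 0.01, 0], [1, 0, 0, 0.005, 0], [1, 0, 0, 0, 0]],
  ],
)

```text
clock: 17.38
ee_pos: [0.522, -0.0894, 0.111]
eef_rot: [[0.995, -0.105, -0.0], [-0.105, -0.995, 0.0], [-0.0, -0.0, -1.0]]
contact_force: [-0.5, 0.6, -0.5]
width: 0.0005
grip_force: 0.0
```

Call:
step_arm(
  increments=[
    [[1, 0, 0, 0.01, 0], [1, 0, 0, 0, 0]],
  ],
)

```text
clock: 17.55
ee_pos: [0.5221, -0.0894, 0.109]
eef_rot: [[0.995, -0.105, 0.0], [-0.105, -0.995, -0.0], [0.0, 0.0, -1.0]]
contact_force: [0.5, -0.3, 0.7]
width: 0.0003
grip_force: 0.0
```

Call:
step_arm(
  increments=[
    [[1, 0, 0, 0.01, 0], [1, 0, 0, 0, 0]],
  ],
)

```text
clock: 17.72
ee_pos: [0.5221, -0.0894, 0.1069]
eef_rot: [[0.995, -0.105, 0.0], [-0.105, -0.995, 0.0], [0.0, -0.0, -1.0]]
contact_force: [0.6, -0.0, 0.4]
width: 0.0005
grip_force: 0.0
```

Call:
step_arm(
  increments=[
    [[1, 0, 0, 0.01, 0], [1, 0, 0, 0, 0]],
  ],
)

```text
clock: 17.88
ee_pos: [0.522, -0.0894, 0.1049]
eef_rot: [[0.995, -0.105, -0.0], [-0.105, -0.995, 0.0], [-0.0, -0.0, -1.0]]
contact_force: [0.5, 0.6, 1.3]
width: 0.0006
grip_force: 0.0
```

```bash
python3 look.py q1; python3 - <<'E'
from cell import *
from fit import *
import cv2
np.set_printoptions(precision=1,suppress=True,linewidth=250)
d=cv2.imread('pics/q1.png');p=cv2.imread('pics/p5.png')
g=cv2.cvtColor(d,cv2.COLOR_BGR2GRAY);g0=cv2.cvtColor(p,cv2.COLOR_BGR2GRAY)
print(g0[136:178:2,196:248:2]);print(g[136:178:2,196:248:2])
w=camera('wrist')
for n in('button_top','caddy'): print(n,[(np.round(r['location']),round(r['confidence'],2)) for r in spot_in(n,'wrist')[:4]])
E
```

```text
[ 0.522 -0.089  0.105] [ 0.193 -0.556  0.573] 17.9333
grey [169  90  17  16  65] [177.262  97.846]
grey [ 201  107   68   95 2807] [233.548 158.935]
grey [216 123  12  15  80] [221.6   130.062]
caddy [(array([141., 260.]), 0.9), (array([254., 140.]), 0.56)]
caddy_edge [(array([256., 140.]), 0.84), (array([226., 173.]), 0.77), (array([139., 259.]), 0.73)]
button_top [(array([126., 283.]), 0.77), (array([224., 150.]), 0.49), (array([223., 169.]), 0.26)]
[[125 122 121 119 126 184 186 100 105 108 102 104 100 100 103 106 103 108 139 137 140 135 100 141 141 140]
 [124 120 122 125 128 119 161 159 102 108 107 106 108 219  94  98  99 106 141 141 139 136  87 140 140 138]
 [124 120 126 120 127 121 119 210  92 101  92 207 255 255 255 213  94  95 142 140 142 137  80 142 140 142]
 [125 120 151 141 120 119 119 167 125 154 255 193 130 107 112 179 255 207 139 139 140 140  76 142 138 142]
 [124 156 149 121 122 122 120 150 247 255  74  43  53  44  46  41 150 255 134 140 142 139  66 143 138 140]
 [134 162 151 138 124 119 175 252 255 128  50  58  45  50  52  50  64 255 177 139 140 141  63 141 139 139]
 [
[... 3256 characters left out ...]
33 134 167 198 195 192 189 193 103 193 206 200 199 160 165]
 [ 95  92  88 131 137 137 141 158  57 122 136 136 133 162 198 192 188 189 111 238 198 197 199 199 172 169]
 [ 93 105 124 126 138 137 138 138 146 133  66 139 135 160 191 191 103 201 216 199 197 196 200 199 173 181]
 [122 124 124 124 140 134 138 140 136 135 153 106  80 162 196 119 249 203 196 199 198 196 197 198 175 183]
 [123 125 124 124 135 136 139 138 138 137 135 141 155  77 128 225 199 197 197 199 197 194 198 197 182 182]
 [126 122 120 122 132 138 136 138 141 140 137 142 139 150 201 196 198 199 198 198 197 196 197 197 187 184]]
button_top [(array([255., 214.]), 0.5)]
caddy [(array([254., 195.]), 0.79), (array([257., 214.]), 0.54)]
```

The caddy has not moved, and the finger is centred just above the button. I continue.

Call:
step_arm(
  increments=[
    [[1, 0, 0, 0.01, 0], [1, 0, 0, 0, 0]],
  ],
)

```text
clock: 18.4
ee_pos: [0.5222, -0.0894, 0.1034]
eef_rot: [[0.995, -0.105, 0.001], [-0.105, -0.995, -0.0], [0.001, 0.0, -1.0]]
contact_force: [-1.2, -0.2, 3.8]
width: 0.0004
grip_force: 1.5
```

Call:
step_arm(
  increments=[
    [[1, 0, 0, 0.01, 0], [1, 0, 0, 0, 0]],
  ],
)

```text
clock: 18.57
ee_pos: [0.5231, -0.0896, 0.1033]
eef_rot: [[0.995, -0.105, 0.003], [-0.105, -0.995, -0.001], [0.003, 0.0, -1.0]]
contact_force: [-6.9, 2.4, 24.3]
width: 0.0005
grip_force: 12.2
```

Call:
step_arm(
  increments=[
    [[1, 0, 0, 0.01, 0], [1, 0, 0, 0, 0]],
  ],
)

```text
clock: 18.73
ee_pos: [0.5241, -0.0898, 0.1033]
eef_rot: [[0.995, -0.104, 0.005], [-0.104, -0.995, -0.001], [0.005, 0.001, -1.0]]
contact_force: [-11.2, 2.7, 43.6]
width: 0.0006
grip_force: 22.0
```

The finger hit a hard stop at 43 N, with the TCP 26.7 mm below a fully pressed button's top. That matches the z offset seen earlier, so the button is fully down. I lift straight up and clear.

Call:
step_arm(
  increments=[
    [[1, 0, 0, -0.01, 0], [1, 0, 0, -0.01, 0], [1, 0, 0, -0.01, 0], [1, 0, 0, -0.02, 0], [1, 0, 0, -0.05, 0], [1, 0, 0, -0.1, 0], [1, 0, 0, -0.15, 0], [1, 0, 0, -0.15, 0], [1, 0, 0, -0.15, 0], [1, 0, 0, -0.1, 0], [1, -0.15, 0, 0, 0], [1, -0.15, 0, 0, 0], [1, -0.15, 0, 0, 0], [1, -0.15, 0, 0, 0], [1, -0.1, 0, 0, 0], [1, 0, 0, 0, 0], [1, 0, 0, 0, 0], [1, 0, 0, 0, 0]],
  ],
)

```text
clock: 20.23
ee_pos: [0.3835, -0.0749, 0.2496]
eef_rot: [[0.995, -0.105, 0.001], [-0.105, -0.995, -0.0], [0.001, 0.0, -1.0]]
contact_force: [0.0, 0.2, 0.3]
width: 0.0003
grip_force: 0.0
```

```bash
python3 look.py r1; python3 - <<'E'
from cell import *
from fit import *
import cv2
np.set_printoptions(precision=1,suppress=True,linewidth=250)
g=cv2.cvtColor(cv2.imread('pics/r1.png'),cv2.COLOR_BGR2GRAY)
print(g[136:178:2,196:248:2])
h=lambda n,z:[n,z,proj('s',np.array([.5213,-.0896,z]))]
print(h('up',.138),h('down',.130))
m=np.argwhere(g[138:160,208:236]<70)+[138,208];print('black rows',m[:,0].min(),m[:,0].max(),'cols',m[:,1].min(),m[:,1].max())
R=Rz(-.1)
for z0,z1 in((.138,.128),(.130,.128)):
  q=np.array([proj('s',np.array([.5213+.016*np.cos(a),-.0896+.016*np.sin(a),z])) for a in np.linspace(0,6.28,60) for z in(z0,z1)]);print(z0,'rows',q[:,1].min(),q[:,1].max(),'cols',q[:,0].min(),q[:,0].max())
for n in('bowl','whisk','shaper'): print(n,[(np.round(r['location']),round(r['confidence'],2)) for r in spot_in(n,'scene')[:2]])
E
```

```text
[ 0.384 -0.075  0.249] [0.026 0.191 0.766] 20.2833
grey [ 201  130   68   72 2616] [231.811 161.93 ]
caddy [(array([254., 140.]), 0.92), (array([142., 261.]), 0.88), (array([224., 168.]), 0.68)]
caddy_edge [(array([138., 259.]), 0.63), (array([255., 142.]), 0.57)]
button_top [(array([127., 284.]), 0.67), (array([222., 148.]), 0.54)]
[[119 116 113 111 112 134 144 158 161 158 156 156 152 149 149 159 158 153 151 156 167 244 240 240 241 240]
 [117 117 114 112 109 111 119 144 154 158 159 156 152 217 150 148 149 154 156 153 159 244 243 243 243 243]
 [118 118 114 115 116 115 110 142 149 154 148 211 251 247 248 212 151 148 153 155 174 244 243 244 244 246]
 [118 119 118 113 114 113 113 159 164 161 244 248 244 247 247 247 247 196 146 100 113 166 165 166 167 166]
 [118 115 115 113 115 115 112 141 237 248 248 250 251 226 231 254 248 247 246 190 105 168 168 167 171 170]
 [120 117 118 118 117 112 166 243 244 245 177  70  31  43  37  59 206 249 246 246 248 182 162 164 165 168]
 [122 120 118 119 116 248 248 243 244 244  37  38  44  49  42  47  60 253 244 247 246 246 246 170 164 167]
 [122 118 121 18
[... 1176 characters left out ...]
21 135 133 135 135 134 135 150 101  81 157 192 115 245 198 191 197 193 191 195 194 172 176]
 [120 117 122 119 132 133 134 136 134 132 137 136 148  73 121 220 195 194 192 195 193 191 193 193 175 180]
 [121 121 118 120 128 137 132 131 134 135 134 135 135 147 196 193 194 193 192 195 192 191 191 193 181 181]]
['up', 0.138, array([220.9, 145.5])] ['down', 0.13, array([221.2, 148.6])]
black rows 146 153 cols 215 228
0.138 rows 140.85262496435837 154.174048705544 cols 213.03557954176506 228.99648207172083
0.13 rows 143.98642894765163 154.174048705544 cols 213.36324384189484 228.99648207172083
bowl [(array([187., 147.]), 0.59)]
whisk [(array([303., 214.]), 0.78)]
shaper [(array([301., 237.]), 0.82)]
```

The black disc's upper rim is lower than before (row 143 to 146), so this press moved the button down. The caddy is upright and unmoved, and the bowl, whisk and shaper are where they were.

```bash
python3 -c "
from cell import *
print(job_done())"
```

```text
the job is handed in; nothing more can be done
None
```

The caddy stands upright with its foot in place and the button fully down, and the job is handed in at about 20 s; my first push rode onto the lid at about 17 N and may have part-pressed the button before the caddy was upright.

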